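# Flip the drying marker from wet to dry

### The job

The orange fox head has dried: turn the marker paddle on its drying tray right over its pivot, so that it lies flat on the other side with the green face up. Only push it with the fingertips (press its black tail, push its face), never taking the paddle or tail between the fingers, then let go and move clear. Leave the marker on the blue bowl's tray as it is, and do not move the fox head, bowl, paint tin or brush.

Things in the scene. Friction and masses are not known exactly. Their poses are not given: they have to be found in the camera images.
- hinge_fox (a point): middle of the marker's pivot on the orange fox head's tray, fixed, 62 mm above the table. y along the pivot pin, z up, x along the tray to the orange fox head (about 175 mm off). Two pivot posts at y = +-42 to +-51 mm, 14 mm thick in x, tops 70 mm above the table; black rest pegs 8 mm thick at x = +-82, y = +-26 mm, tops 59 mm above the table
- flag_fox (a joint): angle of the orange fox head's marker paddle, rad: 0 = flat on the robot's side of the pivot (-x), red face up; 1.57 = upright; 3.14 = turned right over, flat on the orange fox head's side (+x), green face up; stops at 0 and 3.14. The pivot is stiff (about 0.06 N m): the paddle stays wherever it is left
- face_fox (a point): centre of the orange fox head's marker plate, moves with it. Plate 5 mm thick, 70 mm wide in y, from 10 to 92 mm from the pivot axis; one face red with white bar, the other green with white dot. z comes out of the red face, x points to the pivot and on along the tail
- tail_fox (a point): end of the black tail of the orange fox head's marker: a tab 30 mm wide, 5 mm thick, fixed to the paddle, reaching 40 mm from the pivot axis on the side opposite the plate. Pressing it down raises the paddle; it has room to pass below the pivot (tray top 52 mm below it)
- place_fox (a point): grey drying tray that holds the orange fox head, fixed to the table: 10 mm thick, 116 mm wide, reaching from 110 mm before the pivot to 230 mm beyond it (along x); this point is on its top, at the middle of the drying place, 178 mm beyond the pivot
- hinge_bowl (a point): middle of the marker's pivot on the blue bowl's tray, fixed, 62 mm above the table. y along the pivot pin, z up, x along the tray to the blue bowl (about 175 mm off). Two pivot posts at y = +-42 to +-51 mm, 14 mm thick in x, tops 70 mm above the table; black rest pegs 8 mm thick at x = +-82, y = +-26 mm, tops 59 mm above the table
- flag_bowl (a joint): angle of the blue bowl's marker paddle, rad: 0 = flat on the robot's side of the pivot (-x), red face up; 1.57 = upright; 3.14 = turned right over, flat on the blue bowl's side (+x), green face up; stops at 0 and 3.14. The pivot is stiff (about 0.06 N m): the paddle stays wherever it is left
- face_bowl (a point): centre of the blue bowl's marker plate, moves with it. Plate 5 mm thick, 70 mm wide in y, from 10 to 92 mm from the pivot axis; one face red with white bar, the other green with white dot. z comes out of the red face, x points to the pivot and on along the tail
- tail_bowl (a point): end of the black tail of the blue bowl's marker: a tab 30 mm wide, 5 mm thick, fixed to the paddle, reaching 40 mm from the pivot axis on the side opposite the plate. Pressing it down raises the paddle; it has room to pass below the pivot (tray top 52 mm below it)
- place_bowl (a point): grey drying tray that holds the blue bowl, fixed to the table: 10 mm thick, 116 mm wide, reaching from 110 mm before the pivot to 230 mm beyond it (along x); this point is on its top, at the middle of the drying place, 178 mm beyond the pivot
- fox_mid (a point): orange fox head with white muzzle, 66 mm across, 72 mm high over the ears, loose; point on its axis 29 mm above its foot
- bowl_mid (a point): blue bowl, 80 mm across the rim, 45 mm high, loose; point on its axis 22 mm above its foot
- tin_mid (a point): yellow paint tin with paper label, 60 mm across, 75 mm high, loose on the table to one side; point at half its height
- brush_mid (a point): paint brush lying loose on the table to the other side, about 200 mm long along its x; point near its middle, 10 mm above the table

How it is judged:
On the way:
1. the fox head's marker has been raised to upright and is going over (value of joint flag_fox above 1.6 rad), for 0.05 s.
At the end, for the whole second after the job is handed in: The fox head's marker lies within 0.12 rad of flat on the far side, green face up; the plate of the bowl's marker is within 8 mm of where it was; fox head, bowl, tin and brush are each within 20 mm of where they stood (value of joint flag_fox above 3.02 rad and distance of face_bowl from where it was at the start of the episode below 0.008 m and distance of each of fox_mid, bowl_mid, tin_mid, brush_mid from where it was at the start of the episode below 0.02 m); the robot touches nothing.
It fails at once if the marker on the bowl's tray is moved (its plate by more than 8 mm) (distance of face_bowl from where it was at the start of the episode above 0.008 m).
It fails at once if the fox head, bowl, tin or brush is moved by more than 20 mm (distance of any of fox_mid, bowl_mid, tin_mid, brush_mid from where it was at the start of the episode above 0.02 m).
It fails at once if the fox head's paddle or its tail is taken between the fingers (z of the grasp point in the frame of face_fox between -0.005 and 0.005 m and x of the grasp point in the frame of face_fox between -0.051 and 0.096 m and y of the grasp point in the frame of face_fox between -0.035 and 0.035 m).
It also fails if it takes over 54 s, if anything falls off the work surface, if the arm or the gripper's body presses on something with over 40 N, if the wrist force passes 120 N, or if a joint passes its speed limit or range.

### The arm

A 6-joint arm with a two-finger parallel gripper is mounted at the origin on the work surface. World frame = base frame: x ahead of the robot, y to its left, z up, the work surface at z = 0. Lengths are in m, angles in rad, forces in N, time in s.
With the tool pointing down it reaches from about 0.425 to 0.95 m from the base axis. Payload 3.5 kg.
Tool frame: the origin (TCP) lies on the centre line of the jaws, within the pads' length; the fingertips stand 11 mm ahead of it and the grasp point (between the pads) lies 8 mm behind it; z points along the fingers, y is the line along which they close (so a half turn about z gives the same grasp; the last joint's range is limited). The gripper opens to 85 mm and grips with 20 to 120 N. Pads are 22 mm wide; open, the fingers measure 114 mm over their backs; the gripper's body (76 mm by 85 mm) begins 54 mm behind the grasp point. The pads swing forward as they close: fully open they stand 13 mm farther back than shut.
Start: joints at [1.037, 0.286, 1.577, -0, 1.279, -0.15], TCP at [0.253, 0.626, 0.242] pointing down, gripper open.
Joint ranges: [-2.77, 2.77], [-0.9, 2.22], [0.21, 2.48], [-1.53, 4.67], [0.24, 2.81], [-2.84, 2.84]. Speed limits (rad/s): [2.79, 2.79, 3.14, 3.14, 3.14, 3.14].

### API

Orientations are given as a unit quaternion [w, x, y, z].
In Python, from bench import robot, get_image, get_calibration, finish_job gives the robot as it stands.
- The arm moves only by the tool drive_tool, never from a script. Its argument "series" is a list that holds one entry, the list of rows, each a list of 7 numbers: the shift along the tool's x, y, z each as a share of 25 mm, from -1 to 1, then the turn, a rotation vector about the tool's x, y, z each as a share of 4 degrees, from -1 to 1, then the finger opening in mm, from 0 to 85.4. In form: [[[tx, ty, tz, ax, ay, az, gripper], ...]]. A call has 1 to 10 rows; each row shifts and turns the commanded pose from where the row before left it, along the tool's axes as they then stand; what a row does not reach is not made up. A row lasts 1/10 s, in which the tool goes at most 50 mm and 8.59 degrees, less where a joint would pass 70% of its speed; a pose out of reach is approached as far as the arm can. A call with a number of a shift or a turn outside -1 to 1 is refused whole. A call with a gripper value outside its range is refused whole. The fingers move at their own pace and stop on an object; "grip_force" is the grip in N (left out, the last holds). Time passes only in rows, so rows that do not move let the fingers close. It gives the time, the measured TCP pose, the force and the opening at its end, in the units of the state.
- robot.read_state(): the state, without advancing time (a new reading comes with each control period).
- get_image(name): name is "side" or "top"; returns the picture (480x640x3 uint8, red, green, blue); there is no depth.
- get_calibration(name): a dict with "camera_matrix" (3x3 intrinsics, pixels), "T" (4x4, takes a point from camera to world coordinates). Camera axes: x right, y up, looking along -z (the intrinsics and any distortion apply to the point x, -y, -z); pixel columns grow to the right and rows downward; lengths in m; the calibration is good to about 2 mm. A picture is of the moment at which its call begins. get_calibration takes no time and is no camera call.
- finish_job(): hands the job in, once; it reports no verdict.
The state is a dict: "time": time; "joints": joint angles; "joint_velocities": joint speeds; "joint_efforts": joint torques, N m; "tcp_pos": TCP position; "tool_rot": TCP orientation; "wrist_force": force on the tool from outside, world axes, zero at the start; "ft_torque": the same for the moment, N m; "grip_width": finger opening in m.
Only numpy, scipy, OpenCV 4.12 (cv2) and the standard library are available. Lean on these libraries where they do the work, as an engineer would, in place of code of your own. Each camera call takes 0.05 s, during which the arm holds its last target. There are 200 camera calls.

## Working session

There is one attempt and no reset: what is moved stays moved. The work goes in short steps, Python scripts to look and compute and a tool call to move; the robot and the scene stay as the last step left them, time stands still between calls to the robot, and variables do not carry over. Pictures are saved under pics/ and viewed, on a budget of 10 in all, crops included, one or two more only if the job needs it, and the job is handed in when it is done.

Besides the shell and the picture viewer there is one more tool, called after "Call:" as name(argument=value, ...) on one line, values as JSON. drive_tool: Moves the arm, as the interface text tells. Its arguments: {"type":"object","properties":{"series":{"type":"array","items":{"type":"array","items":{"type":"array","items":{"type":"number"}}}},"grip_force":{"type":"number"}},"required":["series"]}

```bash
mkdir -p pics; ls; python3 - <<'E'
from bench import robot,get_image,get_calibration
import cv2
for n in("top","side"):
    cv2.imwrite(f"pics/{n}0.png",get_image(n)[:,:,::-1]); c=get_calibration(n); print(n,c)
s=robot.read_state();print(s["time"],s["tcp_pos"],s["tool_rot"],s["grip_width"])
E
```

```text
pics
top {'camera_matrix': array([[515.19917219,   0.        , 324.58251495],
       [  0.        , 515.19917219, 240.13102996],
       [  0.        ,   0.        ,   1.        ]]), 'T': array([[ 0.01736279,  0.98823336, -0.15196497,  0.44530231],
       [-0.99983771,  0.01789143,  0.00211192,  0.01036151],
       [ 0.00480594,  0.15190364,  0.98838362,  1.16211868],
       [ 0.        ,  0.        ,  0.        ,  1.        ]])}
side {'camera_matrix': array([[464.84999655,   0.        , 325.32884868],
       [  0.        , 464.84999655, 237.97957221],
       [  0.        ,   0.        ,   1.        ]]), 'T': array([[ 0.75876515,  0.36376317, -0.54032564, -0.0698604 ],
       [-0.65135586,  0.42795918, -0.62656723, -0.82352862],
       [ 0.00331523,  0.82736165,  0.56165978,  0.80107129],
       [ 0.        ,  0.        ,  0.        ,  1.        ]])}
0.1 [0.2524296  0.62540049 0.24106855] [-3.70016595e-04  1.90707237e-01  9.81646350e-01 -1.02725762e-03] 0.08541499920009825
```

View pics/top0.png

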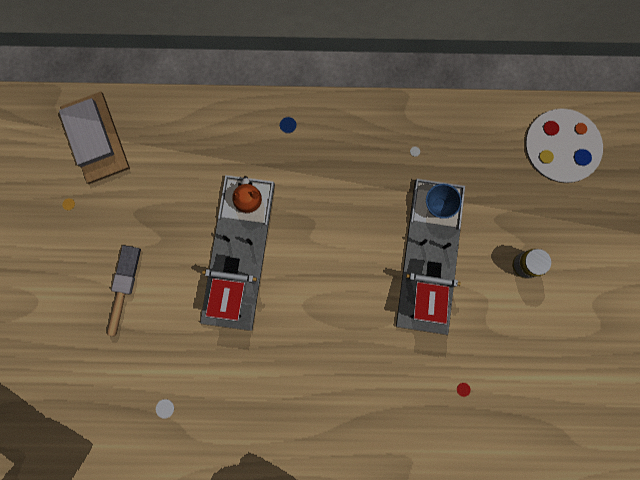

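View pics/side0.png

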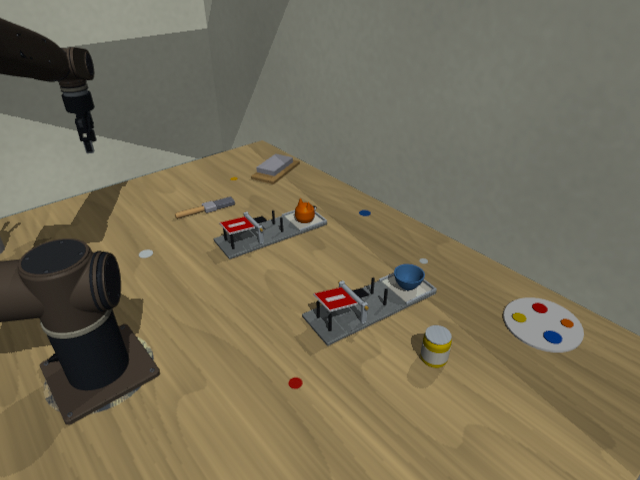

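The top view shows the fox tray (hinge about (231,276)) with the paddle red side up, the bowl tray right of it and the brush at (122,290). The side view shows the same, with the fox hinge about (252,225). I'll enlarge both.

```bash
python3 - <<'E'
import cv2,numpy as np
t=cv2.imread("pics/top0.png")[220:332,190:270];s=cv2.imread("pics/side0.png")[195:265,210:290]
a=cv2.resize(t,None,fx=5,fy=5,interpolation=cv2.INTER_CUBIC);b=cv2.resize(s,None,fx=5,fy=5,interpolation=cv2.INTER_CUBIC)
o=np.zeros((560,800,3),np.uint8);o[:560,:400]=a;o[:350,400:]=b
cv2.imwrite("pics/c.png",cv2.convertScaleAbs(o,alpha=1.5))
E
```

```text
(no output)
```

View pics/c.png

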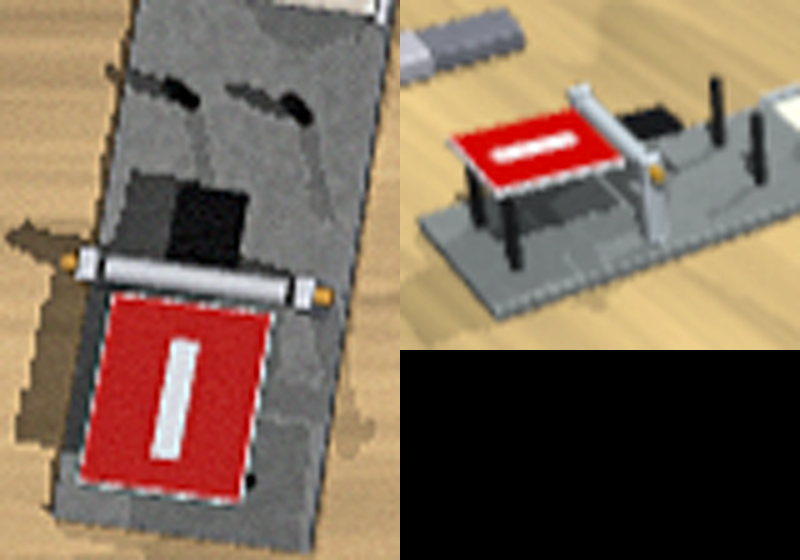

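The crop shows plate corners (113,295),(272,315),(243,500),(80,483), posts (88,263),(305,290) and tail end (175,185),(246,194).

```bash
cat >h.py <<'E'
import numpy as np
from bench import get_calibration
def ray(n,u,v,z):
    c=get_calibration(n);K=c["camera_matrix"];T=c["T"]
    d=T[:3,:3]@np.array([(u-K[0,2])/K[0,0],-(v-K[1,2])/K[1,1],-1])
    o=T[:3,3];return o+d*(z-o[2])/d[2]
E
python3 - <<'E'
from h import *
np.set_printoptions(precision=4,suppress=True)
f=lambda u,v,z:ray("top",190+u/5,220+v/5,z)
P=[f(*p,.0645) for p in((113,295),(272,315),(243,500),(80,483))]
print(*P,"ctr",np.mean(P,0))
print("widths",[np.linalg.norm(P[i]-P[i-1]) for i in range(4)])
a=f(88,263,.07);b=f(305,290,.07);print("posts",a,b,np.linalg.norm(a-b),"mid",(a+b)/2)
c=(f(175,185,.0645)+f(246,194,.0645))/2;print("tail",c)
d=(P[0]+P[1]-P[2]-P[3]);yaw=np.arctan2(d[1],d[0]);print("yaw",yaw,"posts yaw",np.arctan2(-(a-b)[0],(a-b)[1]))
u=np.array([np.cos(yaw),np.sin(yaw),0]);C=np.mean(P,0);print("hinge from plate",C+.051*u,"from tail",c-.04*u,"fox place",C+.229*u)
print("fox",ray("top",247,199,.03))
g=lambda u,v:ray("side",210+(u-400)/5,195+v/5,.0645)
print("side",g(447,138),g(623,160),g(497,190), "tail corner", g(685,128))
print("brush",ray("top",125,250,.01),ray("top",113,330,.01))
E
```

```text
[0.5261 0.2449 0.0645] [0.5187 0.1769 0.0645] [0.4408 0.1859 0.0645] [0.4467 0.2548 0.0645] ctr [0.4831 0.2156 0.0645]
widths [np.float64(0.07996668203798288), np.float64(0.06836841961344446), np.float64(0.07844584209889158), np.float64(0.06911596629400427)]
posts [0.539 0.255 0.07 ] [0.5292 0.1625 0.07  ] 0.09297826725324006 mid [0.5341 0.2088 0.07  ]
tail [0.572  0.2054 0.0645]
yaw -0.11956873798479961 posts yaw -0.10585486854236
hinge from plate [0.5337 0.2095 0.0645] from tail [0.5323 0.2102 0.0645] fox place [0.7104 0.1883 0.0645]
fox [0.7098 0.184  0.03  ]
side [0.4525 0.2629 0.0645] [0.5185 0.1752 0.0645] [0.446  0.1953 0.0645] tail corner [0.5663 0.1809 0.0645]
brush [0.5918 0.4568 0.01  ] [0.4141 0.4697 0.01  ]
```

Hinge about (0.5335, 0.2095), yaw about -0.11, and all sizes agree with the given ones. Next: close the fingers, align, and go above the tail (28 mm beyond the pivot).

Call:
drive_tool(series=[[[0,0,0,0,0,-0.98,0],[0,0,0,0,0,-0.98,0],[0,0,0,0,0,-0.98,0],[0,0,0,0,0,-0.98,0],[-0.88,-0.95,0,0,0,0,0],[-0.88,-0.95,0,0,0,0,0],[-0.88,-0.95,0,0,0,0,0],[-0.88,-0.95,0,0,0,0,0],[-0.88,-0.95,0,0,0,0,0],[-0.88,-0.95,0,0,0,0,0]]])

```text
time: 1.1
tcp_pos: [0.3686, 0.4684, 0.2417]
tool_rot: [-0.0, 0.055, 0.998, -0.0]
wrist_force: [1.1, -0.5, 0.3]
grip_width: 0.0004
```

Call:
drive_tool(series=[[[-0.88,-0.95,0,0,0,0,0],[-0.88,-0.95,0,0,0,0,0],[-0.88,-0.95,0,0,0,0,0],[-0.88,-0.95,0,0,0,0,0],[-0.88,-0.95,0,0,0,0,0],[-0.88,-0.95,0,0,0,0,0],[-0.88,-0.95,0,0,0,0,0],[-0.88,-0.95,0,0,0,0,0],[0,0,0,0,0,0,0],[0,0,0,0,0,0,0]]])

```text
time: 2.1
tcp_pos: [0.5222, 0.2611, 0.2417]
tool_rot: [-0.001, 0.056, 0.998, -0.0]
wrist_force: [-0.7, 0.1, -0.3]
grip_width: -0.0001
```

Call:
drive_tool(series=[[[-0.9,-1,0,0,0,0,0],[-0.9,-1,0,0,0,0,0],[0,0,1,0,0,0,0],[0,0,1,0,0,0,0],[0,0,1,0,0,0,0],[0,0,1,0,0,0,0],[0,0,1,0,0,0,0],[0,0,0,0,0,0,0],[0,0,0,0,0,0,0]]])

```text
time: 3.0
tcp_pos: [0.5608, 0.2078, 0.1172]
tool_rot: [-0.001, 0.054, 0.999, -0.0]
wrist_force: [1.2, -0.0, 0.1]
grip_width: 0.0001
```

```bash
cat >>h.py <<'E'
import cv2
from bench import get_image,robot
def look(o,tb=(180,280,160,120),sb=(190,350,160,120),f=5):
    im=[cv2.resize(get_image(n)[y:y+h,x:x+w,::-1],(400,300),interpolation=cv2.INTER_CUBIC) for n,(x,y,w,h) in(("top",(170,215,120,90)),("side",(200,160,120,90)))]
    cv2.imwrite(f"pics/{o}.png",cv2.convertScaleAbs(np.hstack(im),alpha=1.6))
    s=robot.read_state();print(s["time"],s["tcp_pos"],s["wrist_force"])
E
sed -i 's/def look(.*/def look(o):/' h.py
python3 -c "from h import *;look('a1')"
```

```text
3.1 [0.56239729 0.2077237  0.11921392] [-0.78618213 -0.148817   -0.48517031]
```

View pics/a1.png

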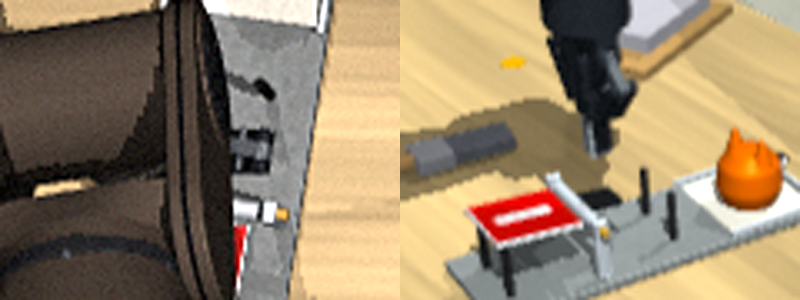

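The side view shows the closed fingertips at (598,155), right above the black tail at (600,197). Pressing down.

Call:
drive_tool(series=[[[0,0,0.8,0,0,0,0],[0,0,0.6,0,0,0,0],[0,0,0.3,0,0,0,0],[0,0,0.3,0,0,0,0],[0,0,0.3,0,0,0,0],[0,0,0.3,0,0,0,0],[0,0,0.2,0,0,0,0],[0,0,0,0,0,0,0],[0,0,0,0,0,0,0]]])

```text
time: 4.0
tcp_pos: [0.5614, 0.2068, 0.0468]
tool_rot: [-0.0, 0.055, 0.998, -0.0]
wrist_force: [1.8, -0.6, -0.6]
grip_width: 0.0002
```

```bash
python3 -c "from h import *;look('a2')"
```

```text
4.1 [0.56135603 0.20678753 0.04701641] [ 1.84937811 -0.67531171 -0.22811749]
```

View pics/a2.png

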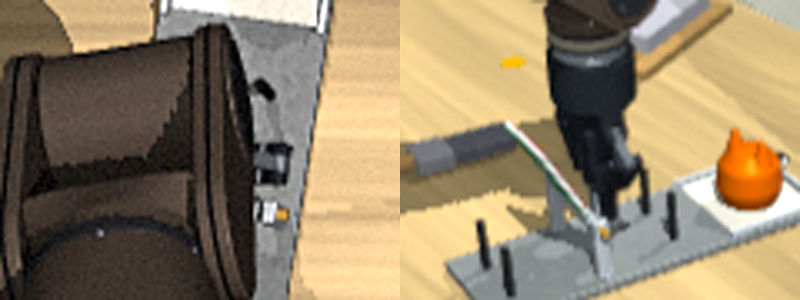

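The side view shows the paddle raised to about 55-60°, edge from (600,225) to (508,125). Now I go up, over and behind it on the green side.

Call:
drive_tool(series=[[[0,0,-0.6,0,0,0,0],[0,0,-1,0,0,0,0],[0,0,-1,0,0,0,0],[0,0,-1,0,0,0,0],[0,0,-1,0,0,0,0],[0,0,-1,0,0,0,0],[0,0,-1,0,0,0,0],[0,0,0,0,0,0,0],[1,0,0,0,0,0,0],[1,0,0,0,0,0,0]]])

```text
time: 5.1
tcp_pos: [0.5106, 0.2121, 0.2117]
tool_rot: [-0.001, 0.055, 0.998, -0.0]
wrist_force: [-0.7, 0.5, -0.3]
grip_width: -0.0002
```

Call:
drive_tool(series=[[[1,0,0,0,0,0,0],[1,0,0,0,0,0,0],[1,0,0,0,0,0,0],[0,0,0,0,0,0,0],[0,0,1,0,0,0,0],[0,0,1,0,0,0,0],[0,0,1,0,0,0,0],[0,0,0,0,0,0,0],[0,0,0,0,0,0,0]]])

```text
time: 6.0
tcp_pos: [0.4374, 0.2205, 0.1371]
tool_rot: [-0.001, 0.055, 0.998, -0.0]
wrist_force: [0.6, -0.0, -0.3]
grip_width: 0.0
```

```bash
python3 -c "from h import *;look('a3')"
```

```text
6.1 [0.43848492 0.22084178 0.1387723 ] [0.05913542 0.42313752 0.60692534]
```

View pics/a3.png

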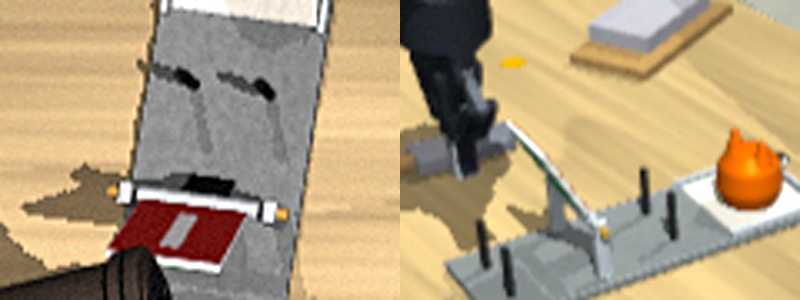

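The picture shows the fingertips at (465,175), behind the green face with clearance to the plate edge at (508,125). Pushing forward past upright.

Call:
drive_tool(series=[[[-0.6,0,0,0,0,0,0],[-0.6,0,0,0,0,0,0],[-0.6,0,0,0,0,0,0],[-0.6,0,0,0,0,0,0],[-0.6,0,0,0,0,0,0],[-0.6,0,0,0,0,0,0],[-0.6,0,0,0,0,0,0],[-0.5,0,0,0,0,0,0],[0,0,0,0,0,0,0],[0,0,0,0,0,0,0]]])

```text
time: 7.1
tcp_pos: [0.5547, 0.2076, 0.1375]
tool_rot: [0.0, 0.055, 0.998, 0.0]
wrist_force: [-0.1, -0.2, 0.5]
grip_width: -0.0
```

```bash
python3 -c "from h import *;look('a4')"
```

```text
7.2 [0.55387902 0.20779294 0.13735089] [-0.4787041   0.10102757 -0.20293378]
```

View pics/a4.png

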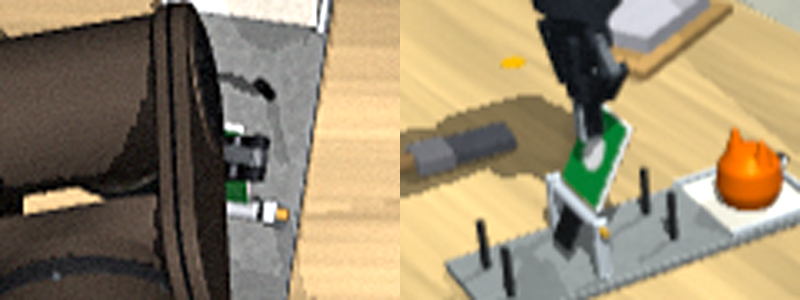

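The plate stands past upright (about 115°), green face towards us. Now I follow the arc down.

Call:
drive_tool(series=[[[-0.5,0,0.35,0,0,0,0],[-0.5,0,0.35,0,0,0,0],[-0.3,0,0.4,0,0,0,0],[0,0,0.35,0,0,0,0],[0,0,0.35,0,0,0,0],[0,0,0.3,0,0,0,0],[0,0,0.2,0,0,0,0],[0,0,0.15,0,0,0,0],[0,0,0,0,0,0,0],[0,0,0,0,0,0,0]]])

```text
time: 8.2
tcp_pos: [0.5862, 0.2042, 0.076]
tool_rot: [-0.0, 0.055, 0.998, -0.0]
wrist_force: [-0.3, -0.2, -0.1]
grip_width: -0.0001
```

Call:
drive_tool(series=[[[0,0,0.08,0,0,0,0],[0,0,0.08,0,0,0,0],[0,0,0,0,0,0,0],[0,0,0,0,0,0,0]]])

```text
time: 8.6
tcp_pos: [0.5866, 0.2043, 0.0753]
tool_rot: [-0.001, 0.055, 0.998, -0.0]
wrist_force: [-7.4, -1.0, 14.1]
grip_width: 0.0001
```

It stopped at TCP z 0.0753 with 14 N, which is exactly where a flat plate should be. Backing off upwards.

Call:
drive_tool(series=[[[0,0,-0.5,0,0,0,0],[0,0,-1,0,0,0,0],[0,0,-1,0,0,0,0],[0,0,-1,0,0,0,0],[0,0,-1,0,0,0,0],[0.5,1,-1,0,0,0,0],[0.5,1,-1,0,0,0,0],[0.5,1,0,0,0,0,0],[0.5,1,0,0,0,0,0],[0.5,1,0,0,0,0,0]]])

```text
time: 9.6
tcp_pos: [0.5376, 0.3363, 0.2351]
tool_rot: [0.0, 0.055, 0.998, 0.0]
wrist_force: [0.2, -0.8, -0.5]
grip_width: -0.0002
```

Call:
drive_tool(series=[[[0.5,1,0,0,0,0,0],[0.5,1,0,0,0,0,0],[0.5,1,0,0,0,0,0],[0.5,1,0,0,0,0,0],[0.5,1,0,0,0,0,0],[0,0,0,0,0,0,0],[0,0,0,0,0,0,0],[0,0,0,0,0,0,0]]])

```text
time: 10.4
tcp_pos: [0.4899, 0.4656, 0.2345]
tool_rot: [0.0, 0.055, 0.998, -0.0]
wrist_force: [-0.8, -0.3, 0.2]
grip_width: 0.0
```

```bash
python3 -c "
from h import *;look('a5')
t=get_image('top')[:,:,::-1];cv2.imwrite('pics/top9.png',t);d=cv2.absdiff(t,cv2.imread('pics/top0.png')).max(2)
for n,(x,y,w,h) in dict(bowltray=(400,175,70,155),tin=(505,240,50,45),fox=(222,178,50,35),brush=(105,240,40,100)).items(): print(n,(d[y:y+h,x:x+w]>40).sum())"
```

```text
10.5 [0.49019348 0.46536963 0.23458235] [-0.21452331  0.06535298  0.37239709]
bowltray 0
tin 0
fox 0
brush 0
```

View pics/a5.png

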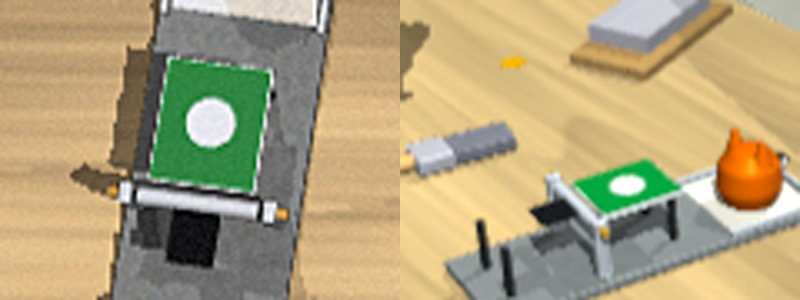

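The plate lies flat on the far pegs, green face up with the dot at (627,185), and the arm is clear. Handing in.

```bash
python3 -c "from bench import finish_job;print(finish_job())"
```

```text
the job is handed in; nothing more can be done
None
```

The fox head's marker is turned right over and lies flat on the far side with the green face up. I handed the job in at about 10.5 s of the 54 s.

- **How:** with the fingers shut, I pressed the tail down to raise the paddle to about 60°. Then I pushed the green face from behind past upright and pressed it down until it stopped. Nothing was taken between the fingers.
- **Marker flat:** the press stopped with about 14 N on the wrist at TCP z 0.0753 m, which is the height expected for a flat plate. The last picture shows it resting on the far pegs.
- **Nothing else moved:** comparing the top pictures from before and after showed no changed pixels around the bowl's tray, fox head, tin and brush.
- **Arm clear:** the gripper stood about 0.23 m above the table, away from everything, with no contact force. No check failed or disagreed.

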